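# Open the drying pen that holds the tall vase

### The arm

A 6-joint arm with a two-finger parallel gripper is mounted at the origin on the work surface. World frame = base frame: x ahead of the robot, y to its left, z up, the work surface at z = 0. Lengths are in m, angles in degrees, forces in N, time in s.
With the tool pointing down it reaches from about 0.375 to 0.9 m from the base axis. Payload 3.1 kg.
Tool frame: the origin (TCP) lies between the finger pads; the fingertips stand 14 mm ahead of it and the grasp point (between the pads) lies 5 mm behind it; z points along the fingers, x is the direction in which the jaws open and shut, and the axes are right-handed (so a half turn about z gives the same grasp; the last joint's range is limited). The gripper opens to 87 mm and grips with 3 to 60 N. Pads are 19 mm wide; open, the fingers measure 117 mm over their backs; the gripper's body (75 mm by 190 mm) begins 51 mm behind the grasp point.
Start: joints at [66.95, 30.224, 82.088, -0, 67.689, -10.227], TCP at [0.139, 0.609, 0.237] pointing down, gripper open.
Joint ranges: [-176.69, 176.69], [-43.24, 126.21], [12.49, 139.97], [-82, 262], [0, 151.66], [-163.58, 163.58]. Speed limits (degrees/s): [159.86, 159.86, 180, 180, 180, 180].

### API

Orientations are given as [roll, pitch, yaw] about the fixed x, y, z axes, in that order (R = Rz(yaw) Ry(pitch) Rx(roll)).
In Python, from cell import env gives the robot as it stands.
- The arm moves only by the tool play_rows, never from a script. Its argument "series" is a list of rows, each an object with "offset": the shift along the tool's x, y, z in mm, a list of three; "delta_rot": the turn, a rotation vector about the tool's x, y, z in rad, a list of three; "jaw": the closure, from -1 (fully open) to 1 (shut). In form: [{"offset": [tx, ty, tz], "delta_rot": [ax, ay, az], "jaw": jaw}, ...]. A call has 1 to 12 rows; each row is the pose to reach, as a shift and turn from the pose measured when the call began, along the tool's axes at that moment; what a row does not reach only later rows make up. A row lasts 1/10 s, in which the tool goes at most 50 mm and 8.59 degrees, less where a joint would pass 70% of its speed; a pose out of reach is approached as far as the arm can. A call with a gripper value outside its range is refused whole. The fingers move at their own pace and stop on an object; "squeeze" is the grip in N (left out, the last holds). Time passes only in rows, so rows that repeat a pose let the fingers close. It gives the time, the measured TCP pose, the force and the opening at its end, in the units of the state.
- env.observe(): the state, without advancing time (a new reading comes with each control period).
- env.camera(name): name is "scene" or "top" or "wrist"; returns a dict with "pixels" (384x512x3 uint8, red, green, blue), "range_z" (384x512 float32, m along the optical axis (not along the pixel's ray), 0 where there is no reading), "vfov" (degrees; the focal length in pixels is half the picture's height over the tangent of half this angle, whatever the lens; pixels are square), "cx", "cy" (the principal point, pixels), "k1" (the pictures are not rectified: a ray, as slopes to the right and down, at radius r is drawn at 1 + k1 r^2 times it, then the intrinsics apply), "rvec" (rotation vector, rad) and "tvec" (3), from world to camera coordinates, as OpenCV has them; the wrist camera has in their place "T_tool_cam" (4x4, takes a point from camera to tool coordinates, whose origin is the TCP and whose axes are the tool frame's). Camera axes: x right, y down, z forward; pixel columns grow to the right and rows downward; lengths in m; the calibration is good to about 2 mm. A picture is of the moment at which its call begins: read the wrist's pose just before it.
- env.finish_job(): hands the job in, once; it reports no verdict.
Trained networks look in a picture, given as the dict that the camera call returned (one of the last four; its "shot" number tells which), for a name from the list of things; names that differ only in an ending like _2 or _b are one class to them, and where a whole thing is asked for, a point or a joint stands for the part that bears it (a point fixed in the world has none). Each returns a list of dicts, best first, with "score" (0 to 1); they miss things now and then, are a little off and sometimes report something else, mostly with a low value. They report only what shows in the picture. A call takes as long as a camera call.
- env.find_in(picture, target): "extent" ([left, top, right, bottom] as shares, 0 to 1, of the picture: columns of its width, rows of its height, round what is visible of it).
The state is a dict: "time_s": time; "joints": joint angles; "qd": joint speeds; "tau": joint torques, N m; "tcp_pos": TCP position; "orientation": TCP orientation; "wrist_force": force on the tool from outside, world axes, zero at the start; "ft_torque": the same for the moment, N m; "opening": finger opening in m.
Only numpy, scipy, OpenCV 4.12 (cv2) and the standard library are available. Lean on these libraries where they do the work, as an engineer would, in place of code of your own. Each camera call takes 0.05 s, during which the arm holds its last target.

### The job

Two small slatted drying pens stand on the potter's bench. Open the one that holds the tall vase: lift its latch bar out of the catch by the thumb lever, swing the gate towards you until it stands at least 60 degrees open, then let go so that the bar drops back down. Leave the gate of the other pen shut.

Things in the scene. Friction and masses are not known exactly. Their poses are not given: they have to be found in the camera images.
- thumb_lever (a point): Upright steel tab on the latch bar of the pen with the tall vase: 12 mm thick (x), 26 wide (y), round-topped, rising 47 above the bar. The point is mid-tab, 12 above the bar's top, 206 above the bench. Shut: x points level into the pen, y along the bar to the hinge, z up; the axes turn with bar and gate. Gate's upright hinge axis: 135 mm along +y. Bar's pivot: 123 along +y, 18 below.
- vase_gate (a joint): Slatted wooden gate, 185 mm wide, 0.5 kg, of the pen holding the tall narrow-necked vase (130 mm high). Rad: 0 shut, grows as it swings out to the robot's side, clockwise from above (the lever moves to its -x); stop 1.5. Stays where left (light friction); locked until the bar is out of the catch. Its top rail and the pen's roof are 165 mm above the bench.
- vase_latch (a joint): Latch bar on that gate, steel, 12 x 12 x 201 mm, 150 g, lying level 23 mm (centre) above the gate's top rail. Rad: 0 level, in the catch (or at its lower stop when the gate is open); grows as the lever is lifted; stop 0.7. Clears the catch above 0.12 (lever up 15 mm; 25 to 30 is safe). Let go, it falls to 0.
- bowl_gate (a joint): Gate of the other, identical pen, which holds a low bowl and a beaker and may stand on either side of the vase's pen. Rad: 0 shut, grows as it opens. To stay shut.

How it is judged:
By the outcome, as a careful person would: the job done as asked, in the order asked, and still so for the second after the job is handed in, with the robot touching nothing.
It also fails if it takes over 35 s, if anything falls off the work surface, if the arm or the gripper's body presses on something with over 40 N, if the wrist force passes 120 N, or if a joint passes its speed limit or range.

## Working session

There is one attempt and no reset: what is moved stays moved. The work goes in short steps, Python scripts to look and compute and a tool call to move; the robot and the scene stay as the last step left them, time stands still between calls to the robot, and variables do not carry over. Pictures are saved under pics/ and viewed, and the job is handed in when it is done.

Besides the shell and the picture viewer there is one more tool, called after ">>>" as name(argument=value, ...) on one line, values as JSON. play_rows: Moves the arm, as the interface text tells. Its arguments: {"type":"object","properties":{"series":{"type":"array","items":{"type":"object","properties":{"offset":{"type":"array","items":{"type":"number"}},"delta_rot":{"type":"array","items":{"type":"number"}},"jaw":{"type":"number"}}}},"squeeze":{"type":"number"}},"required":["series"]}

```bash
mkdir -p pics; ls
cat > h.py <<'E'
import numpy as np, cv2
from scipy.spatial.transform import Rotation as R
from cell import env
def K(p):
    h=p["pixels"].shape[0]; f=h/2/np.tan(np.radians(p["vfov"])/2); return f
def pose(st): 
    T=np.eye(4);T[:3,:3]=R.from_euler('xyz',st["orientation"],degrees=True).as_matrix();T[:3,3]=st["tcp_pos"];return T
def cloud(p,T=None):
    h,w=p["range_z"].shape;f=K(p)
    v,u=np.mgrid[:h,:w].astype(float)
    xd=(u-p["cx"])/f;yd=(v-p["cy"])/f
    x,y=xd.copy(),yd.copy()
    for _ in range(20):
        s=1+p["k1"]*(x*x+y*y);x=xd/s;y=yd/s
    z=p["range_z"];P=np.stack([x*z,y*z,z],-1)
    if "T_tool_cam" in p:
        M=T@np.array(p["T_tool_cam"]);W=P@M[:3,:3].T+M[:3,3]
    else:
        Rm=cv2.Rodrigues(np.array(p["rvec"],float))[0];W=(P-np.array(p["tvec"]).ravel())@Rm
    W[z==0]=np.nan
    return W
def save(p,n,box=None):
    im=cv2.cvtColor(p["pixels"],cv2.COLOR_RGB2BGR)
    if box is not None:
        a,b,c,d=box;im=im[b:d,a:c];k=min(800/im.shape[1],600/im.shape[0]);im=cv2.resize(im,None,fx=k,fy=k,interpolation=cv2.INTER_CUBIC)
    cv2.imwrite("pics/"+n,im)
E
python3 - <<'E'
from h import *
import pickle
s=env.observe();print(s)
for n in("scene","top"):
    p=env.camera(n);save(p,n+"0.png");pickle.dump(p,open(n+"0.pkl","wb"))
    W=cloud(p)
    for t in("thumb_lever","vase_gate","vase_latch","bowl_gate"):
        for d in env.find_in(p,t)[:3]:
            e=np.array(d["extent"])*[512,384,512,384];c=W[int((e[1]+e[3])/2),int((e[0]+e[2])/2)]
            print(n,t,round(d["score"],2),e.round(),c.round(3))
E
```

```text
pics
{'time_s': 0.0, 'joints': array([ 6.69492342e+01,  3.02770725e+01,  8.21561870e+01,  6.45635504e-04,
        6.76879310e+01, -1.02293310e+01]), 'qd': array([-0.05748807,  0.0445748 , -0.04670782, -0.0625051 ,  0.00748237,
       -0.00681044]), 'tau': array([-2.68486758e-05, -4.40036952e+01, -1.76594889e+01,  6.33665244e-02,
        5.80061821e-02, -1.61504186e-04]), 'tcp_pos': array([0.13840987, 0.60877056, 0.235593  ]), 'orientation': array([-1.79977891e+02,  1.19158143e-01,  7.71783424e+01]), 'wrist_force': array([-0.94196019,  0.30680573, -0.21438395]), 'ft_torque': array([ 0.04576004, -0.00379176, -0.0038284 ]), 'opening': 0.08676339436013306}
scene thumb_lever 0.77 [182.  95. 238. 144.] [ 0.576 -0.189  0.194]
scene vase_gate 0.62 [184. 100. 239. 170.] [ 0.594 -0.169  0.162]
scene vase_latch 0.96 [185. 100. 232. 138.] [ 0.58  -0.193  0.193]
scene bowl_gate 0.97 [287. 182. 356. 258.] [0.574 0.22  0.157]
top thumb_lever 0.57 [313. 180. 397. 192.] [ 0.582 -0.2    0.194]
top vase_gate 0.63 [301. 180. 400. 199.] [ 0.573 -0.192  0.192]
top vase_latch 0.98 [311. 180. 399. 194.] [ 0.577 -0.202  0.196]
top bowl_gate 0.63 [134. 179. 227. 204.] [0.562 0.201 0.162]
```

View pics/scene0.png

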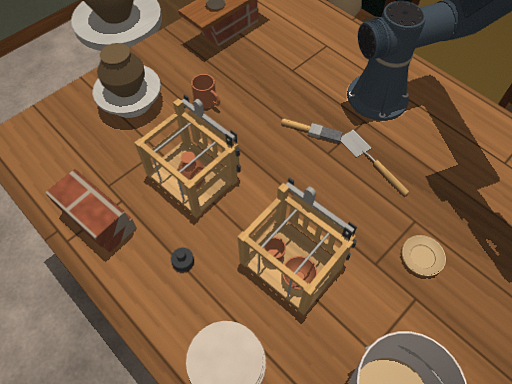

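View pics/top0.png

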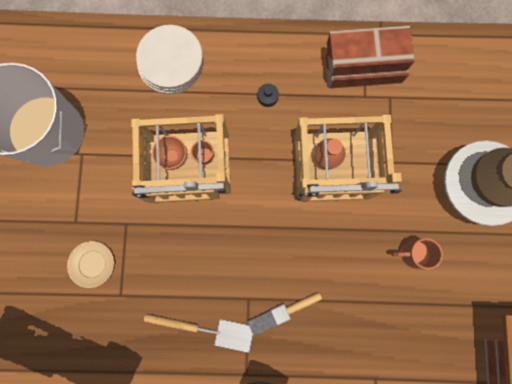

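Run:
```python
from h import *
import pickle
for n,ys in (("top",(-1,0)),("top",(0,1)),("scene",(-1,0)),("scene",(0,1))):
    p=pickle.load(open(n+"0.pkl","rb"));W=cloud(p)
    m=(W[...,1]>ys[0])&(W[...,1]<ys[1])&(W[...,0]>.48)&(W[...,0]<.66)
    hi=m&(W[...,2]>.205)&(W[...,2]<.26);b=m&(W[...,2]>.185)&(W[...,2]<.2)
    print(n,ys)
    v,u=np.where(hi);print("tab",len(v),np.c_[u,v,W[hi].round(3)][:: max(1,len(v)//25)].tolist())
    Q=W[b];o=Q[np.argsort(Q[:,1])];print("bar",len(o),o[::max(1,len(o)//12)].round(3).tolist())
```

```text
top (-1, 0)
tab 354 [[511.0, 154.0, 0.659, -0.547, 0.215], [508.0, 158.0, 0.65, -0.54, 0.214], [508.0, 160.0, 0.645, -0.538, 0.217], [506.0, 162.0, 0.64, -0.534, 0.216], [502.0, 164.0, 0.638, -0.531, 0.206], [506.0, 165.0, 0.633, -0.534, 0.216], [509.0, 166.0, 0.631, -0.54, 0.216], [503.0, 168.0, 0.627, -0.528, 0.214], [507.0, 169.0, 0.624, -0.536, 0.216], [502.0, 171.0, 0.62, -0.526, 0.212], [507.0, 172.0, 0.617, -0.534, 0.217], [509.0, 173.0, 0.615, -0.539, 0.217], [503.0, 175.0, 0.611, -0.528, 0.212], [506.0, 176.0, 0.608, -0.533, 0.215], [511.0, 177.0, 0.606, -0.543, 0.216], [509.0, 179.0, 0.602, -0.539, 0.215], [369.0, 181.0, 0.585, -0.224, 0.238], [511.0, 181.0, 0.598, -0.544, 0.214], [508.0, 182.0, 0.595, -0.536, 0.215], [375.0, 183.0, 0.58, -0.237, 0.239], [369.0, 184.0, 0.578, -0.224, 0.238], [366.0, 185.0, 0.577, -0.219, 0.231], [511.0, 185.0, 0.588, -0.541, 0.218], [376.0, 186.0, 0.574, -0.239, 0.236], [374.0, 187.0, 0.574, -0.238, 0.224], [372.0, 188.0, 0.574, -0.237, 0.212]]
bar 814 [[0.571, -0.558, 0.185], [0.582, -0.538, 0.187], [0.59, -0.53, 0.189], [0.601, -0.525, 0.
[... 3371 characters left out ...]
0, 194.0, 0.572, 0.178, 0.231], [304.0, 195.0, 0.578, 0.16, 0.211], [309.0, 195.0, 0.575, 0.172, 0.223], [314.0, 195.0, 0.569, 0.182, 0.227], [307.0, 196.0, 0.575, 0.167, 0.212], [312.0, 196.0, 0.574, 0.18, 0.226], [308.0, 197.0, 0.575, 0.17, 0.211], [313.0, 197.0, 0.572, 0.182, 0.221], [311.0, 198.0, 0.576, 0.18, 0.219], [310.0, 199.0, 0.577, 0.178, 0.213], [311.0, 200.0, 0.575, 0.18, 0.208]]
bar 870 [[0.567, 0.094, 0.187], [0.585, 0.115, 0.193], [0.578, 0.14, 0.187], [0.564, 0.187, 0.189], [0.571, 0.218, 0.188], [0.561, 0.248, 0.189], [0.566, 0.277, 0.19], [0.552, 0.295, 0.196], [0.644, 0.552, 0.2], [0.637, 0.584, 0.189], [0.638, 0.616, 0.192], [0.645, 0.645, 0.196], [0.656, 0.667, 0.198]]
```

```bash
cat >> h.py <<'E'
def rows(targets):
    "targets: list of (pos, Rmat) -> offsets mm, rotvec in current tool frame"
    T=pose(env.observe())
    for p,Rm in targets:
        o=T[:3,:3].T@(np.array(p)-T[:3,3])*1000; r=R.from_matrix(T[:3,:3].T@Rm).as_rotvec()
        print(o.round(1).tolist(),r.round(3).tolist())
def down(yaw,tilt=0): # tilt about tool x (after)
    return (R.from_euler('xyz',[180,0,yaw],degrees=True)*R.from_rotvec([tilt,0,0])).as_matrix()
E
python3 - <<'E'
from h import *
import pickle
for n in("top","scene"):
    p=pickle.load(open(n+"0.pkl","rb"));W=cloud(p)
    m=(W[...,1]>-.31)&(W[...,1]<-.08)&(W[...,0]>.55)&(W[...,0]<.61)
    b=m&(W[...,2]>.19)&(W[...,2]<.198)
    Q=W[b][:,:2]; 
    for _ in range(4):
        c=np.median(Q,0);v=cv2.fitLine(Q.astype(np.float32),cv2.DIST_HUBER,0,.001,.001).ravel()
        d=abs((Q-v[2:])@[-v[1],v[0]]);Q=Q[d<.009]
    t=Q@v[:2];print(n,"bar dir",v,np.degrees(np.arctan2(v[1],v[0])),"ends",Q[t.argmin()],Q[t.argmax()])
    h=m&(W[...,2]>.212)&(W[...,2]<.26)
    H=W[h];print("tab",len(H),H.min(0),H.max(0),np.median(H,0))
p=pickle.load(open("top0.pkl","rb"));save(p,"topz.png",(290,100,410,210))
rows([((.48,.35,.30),down(40)),((.579,-.231,.33),down(0))])
E
```

```text
top bar dir [ 0.05637298 -0.9984098   0.5769145  -0.19225706] -86.76835 ends [ 0.56324559 -0.09803794] [ 0.5788189  -0.30138055]
tab 92 [ 0.5727913  -0.24258174  0.21241933] [ 0.58598688 -0.21761667  0.24314696] [ 0.57818222 -0.2275182   0.23629906]
scene bar dir [ 0.07570986 -0.9971299   0.58178043 -0.21606712] -85.65798 ends [ 0.56629511 -0.09883467] [ 0.58754256 -0.30116929]
tab 83 [ 0.57480929 -0.24209207  0.21292941] [ 0.58934805 -0.21578081  0.2397281 ] [ 0.58502587 -0.22594526  0.22961444]
[-177.2, 390.4, -63.5] [0.0, 0.0, 0.649]
[-721.7, 615.9, -93.4] [0.0, 0.0, 1.347]
```

View pics/topz.png

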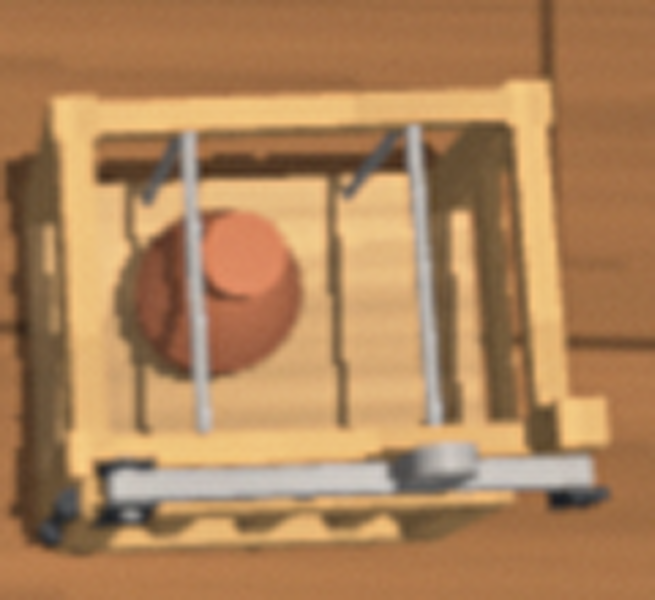

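>>> play_rows(series=[{"offset": [-40,90,-65],"delta_rot": [0,0,0.15],"jaw": -1},{"offset": [-80,180,-65],"delta_rot": [0,0,0.3],"jaw": -1},{"offset": [-130,280,-65],"delta_rot": [0,0,0.45],"jaw": -1},{"offset": [-177,390,-65],"delta_rot": [0,0,0.65],"jaw": -1},{"offset": [-177,390,-65],"delta_rot": [0,0,0.65],"jaw": -1},{"offset": [-177,390,-65],"delta_rot": [0,0,0.65],"jaw": -1},{"offset": [-177,390,-65],"delta_rot": [0,0,0.65],"jaw": -1},{"offset": [-177,390,-65],"delta_rot": [0,0,0.65],"jaw": -1},{"offset": [-350,470,-80],"delta_rot": [0,0,0.85],"jaw": -1},{"offset": [-350,470,-80],"delta_rot": [0,0,0.85],"jaw": -1},{"offset": [-350,470,-80],"delta_rot": [0,0,0.85],"jaw": -1},{"offset": [-350,470,-80],"delta_rot": [0,0,0.85],"jaw": -1}])

```text
time_s: 1.7
tcp_pos: [0.5126, 0.1829, 0.3151]
orientation: [180.0, -0.0, 28.5]
wrist_force: [0.7, 0.4, 0.0]
opening: 0.0869
```

Run:
```python
from h import *
s=env.observe();print(s["time_s"],s["tcp_pos"],s["orientation"])
rows([((.575,-.225,.33),down(3.7))])
```

```text
1.7 [0.51262142 0.1828617  0.3150968 ] [ 1.79989625e+02 -2.45884821e-02  2.84787050e+01]
[-139.6, 388.3, -14.9] [0.0, -0.0, 0.432]
```

>>> play_rows(series=[{"offset": [-140,388,-15],"delta_rot": [0,0,0.43],"jaw": -1},{"offset": [-140,388,-15],"delta_rot": [0,0,0.43],"jaw": -1},{"offset": [-140,388,-15],"delta_rot": [0,0,0.43],"jaw": -1},{"offset": [-140,388,-15],"delta_rot": [0,0,0.43],"jaw": -1},{"offset": [-140,388,-15],"delta_rot": [0,0,0.43],"jaw": -1},{"offset": [-140,388,-15],"delta_rot": [0,0,0.43],"jaw": -1},{"offset": [-140,388,-15],"delta_rot": [0,0,0.43],"jaw": -1},{"offset": [-140,388,-15],"delta_rot": [0,0,0.43],"jaw": -1},{"offset": [-140,388,-15],"delta_rot": [0,0,0.43],"jaw": -1},{"offset": [-140,388,-15],"delta_rot": [0,0,0.43],"jaw": -1},{"offset": [-140,388,-15],"delta_rot": [0,0,0.43],"jaw": -1}])

```text
time_s: 2.8
tcp_pos: [0.574, -0.2237, 0.3297]
orientation: [-179.9, 0.0, 3.8]
wrist_force: [0.2, 0.9, 0.3]
opening: 0.0871
```

Run:
```python
from h import *
import pickle
s=env.observe();T=pose(s);p=env.camera("wrist");save(p,"w1.png");pickle.dump((p,T),open("w1.pkl","wb"))
print(s["tcp_pos"],s["orientation"],p["T_tool_cam"])
W=cloud(p,T)
m=(W[...,1]>-.31)&(W[...,1]<-.08)&(W[...,0]>.55)&(W[...,0]<.61)
b=m&(W[...,2]>.19)&(W[...,2]<.198)
Q=W[b][:,:2]; print(len(Q))
for _ in range(4):
    v=cv2.fitLine(Q.astype(np.float32),cv2.DIST_HUBER,0,.001,.001).ravel()
    d=abs((Q-v[2:])@[-v[1],v[0]]);Q=Q[d<.009]
t=Q@v[:2];print("bar",v,"ends",Q[t.argmin()],Q[t.argmax()],np.median(W[b][:,2]))
H=W[m&(W[...,2]>.205)&(W[...,2]<.26)];print("tab",len(H),H.min(0),H.max(0),np.median(H,0))
for t in("thumb_lever","vase_latch","vase_gate"):
    for d in env.find_in(p,t)[:2]: print(t,d["score"],(np.array(d["extent"])*[512,384,512,384]).round())
```

```text
[ 0.57404967 -0.22372527  0.32974515] [-1.79892473e+02  3.03824426e-02  3.84159926e+00] [[ 9.99998806e-01  1.53756658e-03  1.54084978e-04  6.08888430e-04]
 [-1.51775907e-03  9.58570481e-01  2.84851416e-01 -7.92633748e-02]
 [ 2.90276707e-04 -2.84851310e-01  9.58571670e-01 -1.48498480e-01]
 [ 0.00000000e+00  0.00000000e+00  0.00000000e+00  1.00000000e+00]]
2261
bar [ 0.06464449 -0.99790835  0.57650816 -0.18131451] ends [ 0.57815536 -0.09734493] [ 0.57879128 -0.30016801] 0.19428592677434336
tab 507 [ 0.57027922 -0.29820623  0.20502565] [ 0.60863349 -0.21708133  0.24297782] [ 0.579395   -0.22423183  0.23821605]
thumb_lever 0.86 [257.  56. 273. 260.]
vase_latch 0.98 [261.  49. 272. 259.]
vase_latch 0.24 [250.  39. 279. 257.]
vase_gate 0.75 [254.  40. 282. 257.]
```

View pics/w1.png

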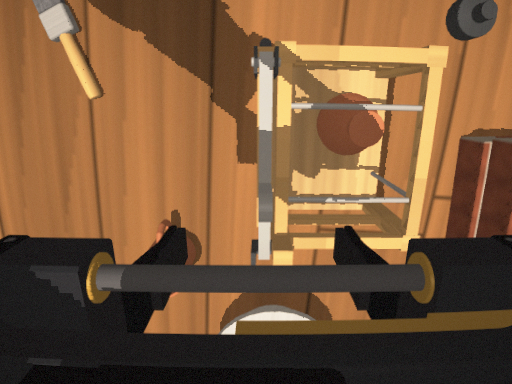

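Run:
```python
from h import *
rows([((.5797,-.2295,.25),down(3.7)),((.5797,-.2295,.211),down(3.7))])
```

```text
[4.7, 7.0, 80.3] [-0.0, -0.0, 0.005]
[4.7, 7.0, 119.3] [-0.0, -0.0, 0.005]
```

>>> play_rows(series=[{"offset": [5,7,40],"delta_rot": [0,0,0.005],"jaw": -1},{"offset": [5,7,75],"delta_rot": [0,0,0.005],"jaw": -1},{"offset": [5,7,95],"delta_rot": [0,0,0.005],"jaw": -1},{"offset": [5,7,110],"delta_rot": [0,0,0.005],"jaw": -1},{"offset": [5,7,119],"delta_rot": [0,0,0.005],"jaw": -1},{"offset": [5,7,119],"delta_rot": [0,0,0.005],"jaw": -1},{"offset": [5,7,119],"delta_rot": [0,0,0.005],"jaw": -1}], squeeze=25)

```text
time_s: 3.7
tcp_pos: [0.5805, -0.2291, 0.2121]
orientation: [180.0, -0.1, 3.7]
wrist_force: [-0.1, 0.1, 1.1]
opening: 0.0873
```

Run:
```python
from h import *
s=env.observe();T=pose(s);print(s["tcp_pos"],s["orientation"],s["wrist_force"]);p=env.camera("wrist");save(p,"w2.png");q=env.camera("scene");save(q,"s2.png",(130,60,290,180))
```

```text
[ 0.58047699 -0.22909371  0.21206281] [ 1.79990461e+02 -7.28673622e-02  3.74050756e+00] [-0.10024522  0.10964867  1.14569276]
```

View pics/w2.png

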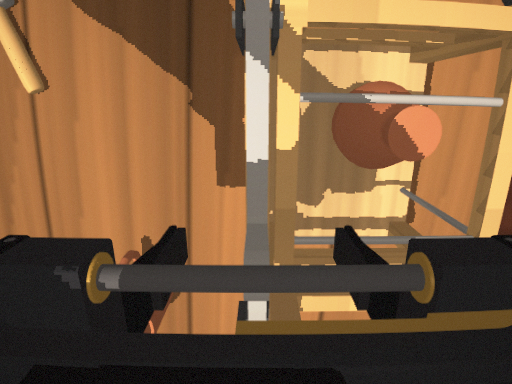

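View pics/s2.png

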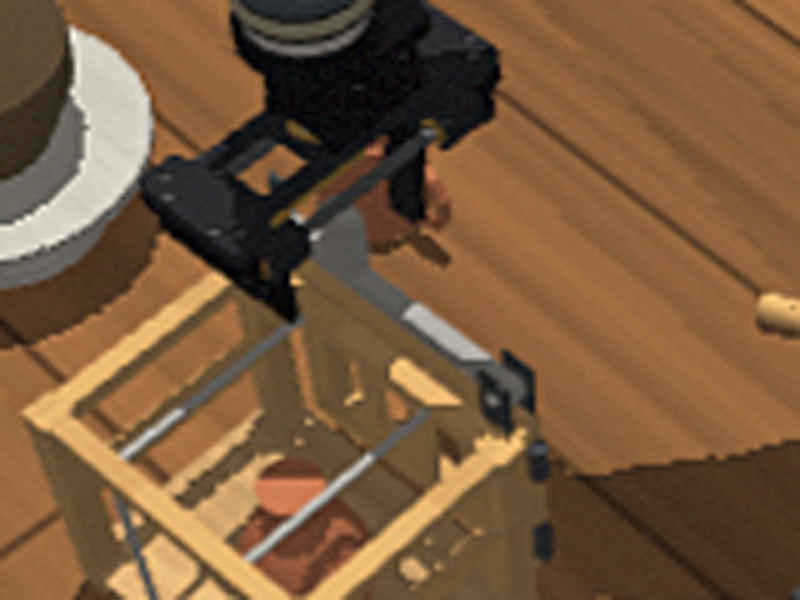

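>>> play_rows(series=[{"offset": [0,0,0],"delta_rot": [0,0,0],"jaw": 1},{"offset": [0,0,0],"delta_rot": [0,0,0],"jaw": 1},{"offset": [0,0,0],"delta_rot": [0,0,0],"jaw": 1},{"offset": [0,0,0],"delta_rot": [0,0,0],"jaw": 1},{"offset": [0,0,0],"delta_rot": [0,0,0],"jaw": 1},{"offset": [0,0,0],"delta_rot": [0,0,0],"jaw": 1},{"offset": [0,0,0],"delta_rot": [0,0,0],"jaw": 1},{"offset": [0,0,0],"delta_rot": [0,0,0],"jaw": 1},{"offset": [0,0,0],"delta_rot": [0,0,0],"jaw": 1},{"offset": [0,0,0],"delta_rot": [0,0,0],"jaw": 1}], squeeze=25)

```text
time_s: 4.8
tcp_pos: [0.5803, -0.2295, 0.2126]
orientation: [180.0, -0.1, 3.7]
wrist_force: [-7.3, -0.9, 1.9]
opening: 0.0148
```

```bash
cat >> h.py <<'E'
TAB=np.array([.5797,-.2295]);YAW=np.radians(3.7)
def kin(T0,th,la,th0=0,la0=0):
    "tool pose after rigid motion of lever: latch la, gate th (world clockwise)"
    ex=np.array([np.cos(YAW),np.sin(YAW),0]);ey=np.array([-np.sin(YAW),np.cos(YAW),0])
    tab=np.r_[TAB,.206];piv=tab+.123*ey-np.array([0,0,.018]);hin=tab+.135*ey
    def M(th,la):
        A=np.eye(4);Rl=R.from_rotvec(-la*ex).as_matrix();A[:3,:3]=Rl;A[:3,3]=piv-Rl@piv
        B=np.eye(4);Rg=R.from_rotvec([0,0,-th]).as_matrix();B[:3,:3]=Rg;B[:3,3]=hin-Rg@hin
        return B@A
    return M(th,la)@np.linalg.inv(M(th0,la0))@T0
E
python3 - <<'E'
from h import *
s=env.observe();T=pose(s);print(s["wrist_force"],s["opening"])
for la in np.linspace(.03,.24,8):
    G=kin(T,0,la);rows([(G[:3,3],G[:3,:3])])
E
```

```text
[-7.3023344  -0.86816425  1.94371244] 0.014757517344855062
[0.0, -0.8, -3.7] [-0.03, -0.0, -0.0]
[0.0, -1.7, -7.3] [-0.06, -0.0, -0.0]
[0.0, -2.7, -11.0] [-0.09, -0.0, -0.0]
[0.0, -3.8, -14.6] [-0.12, -0.0, -0.0]
[0.0, -5.0, -18.1] [-0.15, -0.0, -0.0]
[0.0, -6.4, -21.6] [-0.18, -0.0, -0.0]
[0.0, -7.8, -25.1] [-0.21, -0.0, -0.0]
[0.0, -9.3, -28.6] [-0.24, -0.0, -0.0]
```

>>> play_rows(series=[{"offset": [0,0,0],"delta_rot": [0,0,0],"jaw": 1},{"offset": [0,0,0],"delta_rot": [0,0,0],"jaw": 1},{"offset": [0,0,0],"delta_rot": [0,0,0],"jaw": 1}])

```text
time_s: 5.1
tcp_pos: [0.5787, -0.2297, 0.2125]
orientation: [180.0, 0.1, 3.7]
wrist_force: [-5.0, -0.4, 1.7]
opening: 0.012
```

Gripped (12.0 mm, tab thickness). Lift along the arc.

>>> play_rows(series=[{"offset": [0,-0.8,-3.7],"delta_rot": [-0.03,0,0],"jaw": 1},{"offset": [0,-1.7,-7.3],"delta_rot": [-0.06,0,0],"jaw": 1},{"offset": [0,-2.7,-11],"delta_rot": [-0.09,0,0],"jaw": 1},{"offset": [0,-3.8,-14.6],"delta_rot": [-0.12,0,0],"jaw": 1},{"offset": [0,-5,-18.1],"delta_rot": [-0.15,0,0],"jaw": 1},{"offset": [0,-6.4,-21.6],"delta_rot": [-0.18,0,0],"jaw": 1},{"offset": [0,-7.8,-25.1],"delta_rot": [-0.21,0,0],"jaw": 1},{"offset": [0,-9,-27.8],"delta_rot": [-0.235,0,0],"jaw": 1},{"offset": [0,-9,-27.8],"delta_rot": [-0.235,0,0],"jaw": 1},{"offset": [0,-9,-27.8],"delta_rot": [-0.235,0,0],"jaw": 1}], squeeze=35)

```text
time_s: 6.1
tcp_pos: [0.5781, -0.2206, 0.2402]
orientation: [166.5, 0.1, 3.7]
wrist_force: [-2.1, -1.4, -1.4]
opening: 0.0119
```

Run:
```python
from h import *
s=env.observe();T=pose(s);print(s["tcp_pos"],s["orientation"],s["wrist_force"],s["opening"])
q=env.camera("scene");save(q,"s3.png",(130,60,290,180))
for d in range(2,25,2):
    G=kin(T,np.radians(d),.235,0,.235);rows([(G[:3,3],G[:3,:3])])
```

```text
[ 0.57812795 -0.22058775  0.24021172] [1.66500752e+02 1.44492407e-01 3.73500166e+00] [-2.14337941 -1.35483587 -1.40186962] 0.011925521561473562
[-4.4, -0.2, -0.1] [-0.0, -0.008, 0.033]
[-8.8, -0.4, -0.1] [-0.0, -0.016, 0.067]
[-13.2, -0.8, -0.2] [-0.0, -0.024, 0.101]
[-17.5, -1.4, -0.4] [-0.0, -0.033, 0.135]
[-21.9, -2.1, -0.5] [-0.0, -0.041, 0.169]
[-26.2, -2.9, -0.7] [-0.0, -0.049, 0.203]
[-30.4, -3.9, -0.9] [0.0, -0.057, 0.237]
[-34.7, -5.1, -1.2] [0.0, -0.065, 0.271]
[-38.9, -6.4, -1.5] [0.0, -0.073, 0.305]
[-43.0, -7.8, -1.8] [0.0, -0.081, 0.339]
[-47.1, -9.4, -2.2] [0.0, -0.089, 0.373]
[-51.2, -11.1, -2.6] [0.001, -0.098, 0.407]
```

View pics/s3.png

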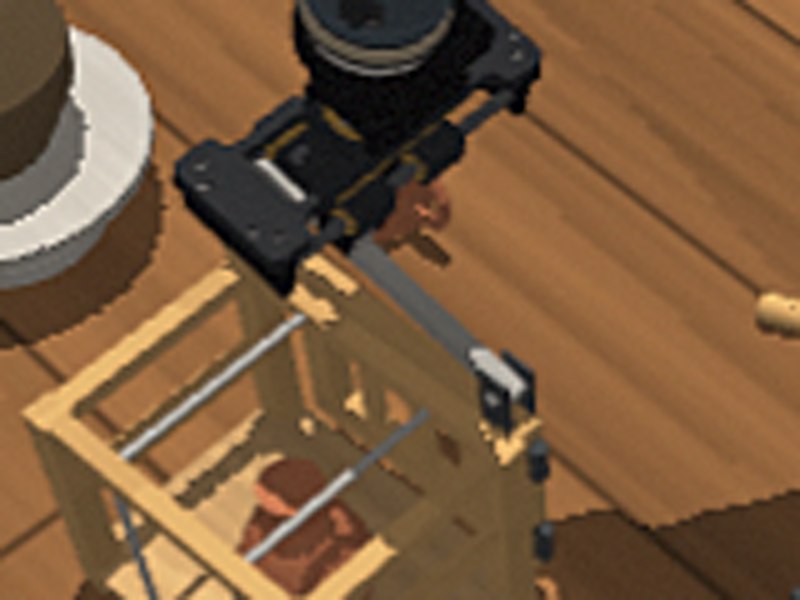

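>>> play_rows(series=[{"offset": [-4.4,-0.2,-0.1],"delta_rot": [0,-0.008,0.033],"jaw": 1},{"offset": [-8.8,-0.4,-0.1],"delta_rot": [0,-0.016,0.067],"jaw": 1},{"offset": [-13.2,-0.8,-0.2],"delta_rot": [0,-0.024,0.101],"jaw": 1},{"offset": [-17.5,-1.4,-0.4],"delta_rot": [0,-0.033,0.135],"jaw": 1},{"offset": [-21.9,-2.1,-0.5],"delta_rot": [0,-0.041,0.169],"jaw": 1},{"offset": [-26.2,-2.9,-0.7],"delta_rot": [0,-0.049,0.203],"jaw": 1},{"offset": [-30.4,-3.9,-0.9],"delta_rot": [0,-0.057,0.237],"jaw": 1},{"offset": [-34.7,-5.1,-1.2],"delta_rot": [0,-0.065,0.271],"jaw": 1},{"offset": [-38.9,-6.4,-1.5],"delta_rot": [0,-0.073,0.305],"jaw": 1},{"offset": [-43,-7.8,-1.8],"delta_rot": [0,-0.081,0.339],"jaw": 1},{"offset": [-43,-7.8,-1.8],"delta_rot": [0,-0.081,0.339],"jaw": 1}])

```text
time_s: 7.25
tcp_pos: [0.5352, -0.2157, 0.2402]
orientation: [166.5, 0.1, -16.3]
wrist_force: [0.3, -1.3, -1.8]
opening: 0.0119
```

Run:
```python
from h import *
s=env.observe();T=pose(s);print(s["tcp_pos"],s["orientation"],s["wrist_force"],s["opening"])
q=env.camera("scene");save(q,"s4.png",(130,60,290,180))
G0=T
for d in range(3,37,3):
    G=kin(T,np.radians(20+d),.235,np.radians(20),.235);rows([(G[:3,3],G[:3,:3])])
```

```text
[ 0.53518202 -0.21570923  0.24024027] [ 1.66508756e+02  5.15249092e-02 -1.62818564e+01] [ 0.32685783 -1.2802847  -1.76183206] 0.011868766240509587
[-6.7, -0.2, -0.1] [0.0, -0.012, 0.052]
[-13.3, -0.7, -0.2] [0.0, -0.024, 0.102]
[-19.8, -1.6, -0.4] [0.0, -0.037, 0.153]
[-26.3, -2.8, -0.7] [0.0, -0.049, 0.204]
[-32.7, -4.3, -1.0] [0.0, -0.061, 0.255]
[-39.0, -6.1, -1.5] [0.0, -0.073, 0.306]
[-45.2, -8.3, -2.0] [0.0, -0.086, 0.357]
[-51.3, -10.8, -2.6] [0.0, -0.098, 0.408]
[-57.3, -13.6, -3.2] [0.0, -0.11, 0.459]
[-63.1, -16.7, -4.0] [0.001, -0.122, 0.51]
[-68.7, -20.1, -4.8] [0.001, -0.134, 0.561]
[-74.1, -23.7, -5.7] [0.001, -0.147, 0.612]
```

View pics/s4.png

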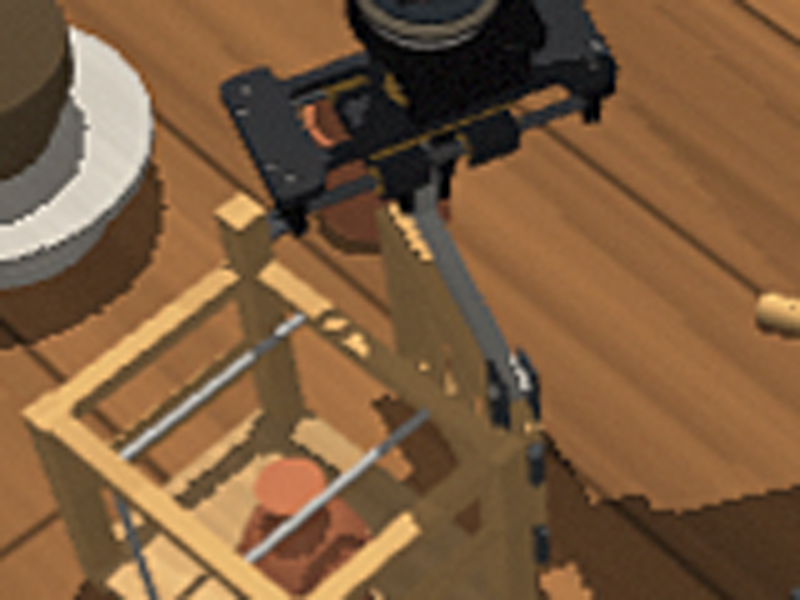

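The gate is opening (about 20°), with low force. I'll keep swinging.

>>> play_rows(series=[{"offset": [-6.7,-0.2,-0.1],"delta_rot": [0,-0.012,0.052],"jaw": 1},{"offset": [-13.3,-0.7,-0.2],"delta_rot": [0,-0.024,0.102],"jaw": 1},{"offset": [-19.8,-1.6,-0.4],"delta_rot": [0,-0.037,0.153],"jaw": 1},{"offset": [-26.3,-2.8,-0.7],"delta_rot": [0,-0.049,0.204],"jaw": 1},{"offset": [-32.7,-4.3,-1],"delta_rot": [0,-0.061,0.255],"jaw": 1},{"offset": [-39,-6.1,-1.5],"delta_rot": [0,-0.073,0.306],"jaw": 1},{"offset": [-45.2,-8.3,-2],"delta_rot": [0,-0.086,0.357],"jaw": 1},{"offset": [-51.3,-10.8,-2.6],"delta_rot": [0,-0.098,0.408],"jaw": 1},{"offset": [-57.3,-13.6,-3.2],"delta_rot": [0,-0.11,0.459],"jaw": 1},{"offset": [-63.1,-16.7,-4],"delta_rot": [0.001,-0.122,0.51],"jaw": 1},{"offset": [-63.1,-16.7,-4],"delta_rot": [0.001,-0.122,0.51],"jaw": 1}])

```text
time_s: 8.4
tcp_pos: [0.4799, -0.1816, 0.2402]
orientation: [166.6, 0.0, -46.3]
wrist_force: [1.0, -2.1, -3.4]
opening: 0.0117
```

Run:
```python
from h import *
s=env.observe();T=pose(s);print(s["tcp_pos"],s["orientation"],s["wrist_force"],s["opening"],s["joints"])
for d in range(3,28,3):
    G=kin(T,np.radians(50+d),.235,np.radians(50),.235);rows([(G[:3,3],G[:3,:3])])
```

```text
[ 0.47986424 -0.18157261  0.24015584] [ 1.66591841e+02  1.93338279e-02 -4.62981269e+01] [ 0.99205333 -2.1130142  -3.4015491 ] 0.011734414083656022 [-26.05167187  24.43585346  93.80381889 -13.65459317  67.08921171
  26.16799903]
[-6.6, -0.2, -0.0] [0.0, -0.012, 0.051]
[-13.2, -0.7, -0.2] [0.0, -0.024, 0.102]
[-19.7, -1.5, -0.4] [0.0, -0.036, 0.153]
[-26.2, -2.7, -0.6] [0.0, -0.049, 0.204]
[-32.6, -4.2, -1.0] [0.0, -0.061, 0.255]
[-38.9, -6.1, -1.4] [0.0, -0.073, 0.306]
[-45.1, -8.2, -1.9] [0.0, -0.085, 0.357]
[-51.2, -10.7, -2.5] [0.0, -0.097, 0.407]
[-57.1, -13.4, -3.2] [0.0, -0.109, 0.458]
```

>>> play_rows(series=[{"offset": [-6.6,-0.2,0],"delta_rot": [0,-0.012,0.051],"jaw": 1},{"offset": [-13.2,-0.7,-0.2],"delta_rot": [0,-0.024,0.102],"jaw": 1},{"offset": [-19.7,-1.5,-0.4],"delta_rot": [0,-0.036,0.153],"jaw": 1},{"offset": [-26.2,-2.7,-0.6],"delta_rot": [0,-0.049,0.204],"jaw": 1},{"offset": [-32.6,-4.2,-1],"delta_rot": [0,-0.061,0.255],"jaw": 1},{"offset": [-38.9,-6.1,-1.4],"delta_rot": [0,-0.073,0.306],"jaw": 1},{"offset": [-45.1,-8.2,-1.9],"delta_rot": [0,-0.085,0.357],"jaw": 1},{"offset": [-51.2,-10.7,-2.5],"delta_rot": [0,-0.097,0.407],"jaw": 1},{"offset": [-51.2,-10.7,-2.5],"delta_rot": [0,-0.097,0.407],"jaw": 1},{"offset": [-51.2,-10.7,-2.5],"delta_rot": [0,-0.097,0.407],"jaw": 1}])

```text
time_s: 9.4
tcp_pos: [0.4531, -0.1374, 0.24]
orientation: [166.7, -0.0, -70.2]
wrist_force: [0.8, -2.2, -3.9]
opening: 0.0116
```

Run:
```python
from h import *
s=env.observe();T=pose(s);print(s["time_s"],s["tcp_pos"],s["orientation"],s["wrist_force"],s["opening"],s["joints"])
q=env.camera("scene");save(q,"s5.png",(130,60,290,180))
```

```text
9.4 [ 0.45312362 -0.13736938  0.2400382 ] [ 1.66652627e+02 -1.04079567e-02 -7.01940230e+01] [ 0.81410285 -2.19927595 -3.92625532] 0.011557778032830427 [-24.61724798  23.17178863  96.11699188  -9.87254991  70.59106932
  49.67193119]
```

View pics/s5.png

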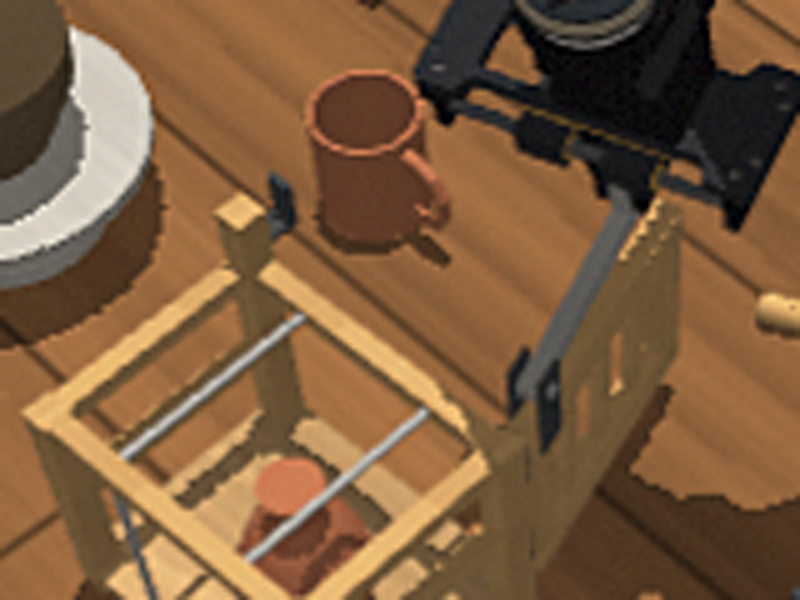

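>>> play_rows(series=[{"offset": [0,0,0],"delta_rot": [0,0,0],"jaw": -1},{"offset": [0,0,0],"delta_rot": [0,0,0],"jaw": -1},{"offset": [0,0,0],"delta_rot": [0,0,0],"jaw": -1},{"offset": [0,0,0],"delta_rot": [0,0,0],"jaw": -1},{"offset": [0,0,0],"delta_rot": [0,0,0],"jaw": -1},{"offset": [0,0,0],"delta_rot": [0,0,0],"jaw": -1},{"offset": [0,0,0],"delta_rot": [0,0,0],"jaw": -1},{"offset": [0,0,-30],"delta_rot": [0,0,0],"jaw": -1},{"offset": [0,0,-70],"delta_rot": [0,0,0],"jaw": -1},{"offset": [0,0,-110],"delta_rot": [0,0,0],"jaw": -1},{"offset": [0,0,-110],"delta_rot": [0,0,0],"jaw": -1},{"offset": [0,0,-110],"delta_rot": [0,0,0],"jaw": -1}])

```text
time_s: 10.65
tcp_pos: [0.4773, -0.1287, 0.3477]
orientation: [166.7, -0.1, -70.2]
wrist_force: [0.0, 0.9, -0.3]
opening: 0.0863
```

Run:
```python
from h import *
s=env.observe();T=pose(s);print(s["time_s"],s["tcp_pos"],s["wrist_force"],s["opening"])
q=env.camera("scene");save(q,"s6.png",(130,60,370,260));t=env.camera("top");save(t,"t6.png")
for n,p in(("scene",q),("top",t)):
    W=cloud(p)
    m=(W[...,1]>-.2)&(W[...,1]<-.06)&(W[...,0]>.36)&(W[...,0]<.565)
    Q=W[m&(W[...,2]>.186)&(W[...,2]<.2)]
    if len(Q)>20:
        v=cv2.fitLine(Q.astype(np.float32),cv2.DIST_HUBER,0,.001,.001).ravel();print(n,len(Q),v,np.degrees(np.arctan2(v[1],v[0])))
    H=W[m&(W[...,2]>.21)&(W[...,2]<.26)];print("tab",len(H),H.max(0) if len(H) else 0, np.median(H,0) if len(H) else 0)
```

```text
10.65 [ 0.47729488 -0.1287232   0.34773083] [ 0.00701361  0.86554088 -0.26405422] 0.08630377778413256
scene 253 [ 0.94396585  0.32990018  0.00971277  0.48383683 -0.12567872  0.19164029] 19.26366
tab 75 [ 0.46083649 -0.13006988  0.24195662] [ 0.45044292 -0.13684068  0.22898241]
tab 1 [ 0.4568605  -0.14263744  0.22958276] [ 0.4568605  -0.14263744  0.22958276]
```

View pics/s6.png

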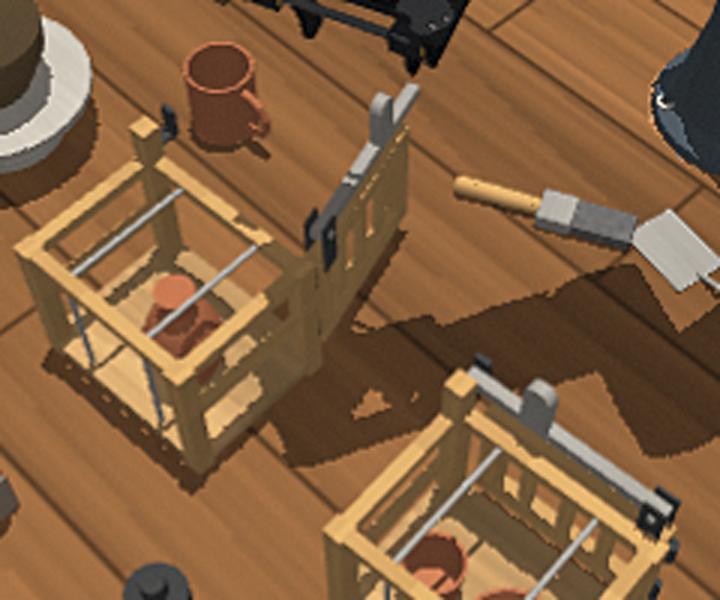

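View pics/t6.png

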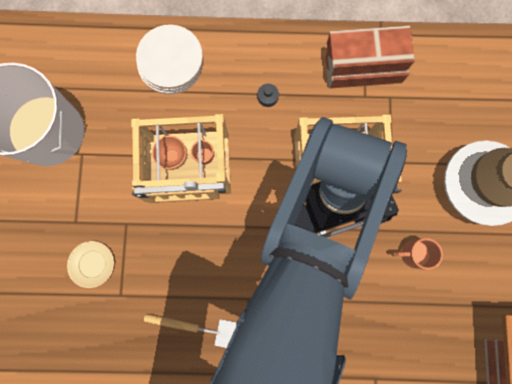

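```bash
python3 -c "
from cell import env
print(env.finish_job())"
```

```text
the job is handed in; nothing more can be done
None
```

The pen with the tall vase is open: its gate stands about 74° out, the latch bar has dropped back down, and the job is handed in at about 10.7 s.

I gripped the thumb lever and lifted the bar about 28 mm along its arc. I then swung the gate towards the robot, let go and backed off about 110 mm.

**Last checks:**
- **Gate angle:** the bar's direction in the scene camera came out about 74° from where it was when shut. The arm's own turn agrees.
- **Latch bar:** it lies level again, at about 0.19 m, with the lever's top at about 0.24 m as before.
- **Other pen:** the bowl's gate still looks shut in both the scene and top pictures.
- **Forces:** the wrist force never read above about 8 N, and it was about zero once I had let go.
- **Not confirmed:** the arm hid the opened gate from the top camera, so the final gate angle and bar height rest on the scene camera alone.

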